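Sort the art table's leftovers into their trays

TASK

Tidy the art table by kind: put both paint pots in the blue tray, standing upright on its floor; both paintbrushes in the white tray, each lying flat on its floor, not one on top of the other; and the roll of tape flat on the floor of the purple tray. The colours of the pots and brushes themselves do not matter. Leave the white tub and the glue bottle where they stand, and let go of everything.

Things in the scene. Friction and masses are not known exactly. Their poses are not given: they have to be found in the camera images.
- red_pot_center (a point): Centre (half-way up, 24 mm above its underside) of the red paint pot: a closed round pot, 46 mm across and 48 mm high, red body and white lid with a red dot on top, standing upright on the table, about 0.1 kg; z is its axis, up.
- blue_pot_center (a point): Centre (half-way up, 24 mm above its underside) of the blue paint pot: a closed round pot, 46 mm across and 48 mm high, blue body and white lid with a blue dot on top, standing upright on the table, about 0.1 kg; z is its axis, up.
- red_brush_center (a point): Centre (half-way along and half-way up) of the short flat paintbrush with the red handle, lying flat on the table: 110 mm long and 12 mm thick, about 30 g. x runs along it towards the bristles, z up. The handle is 18 mm wide and runs from x = -55 to +20 mm, the steel ferrule (26 mm wide) from +20 to +32, the stiff tan bristles (28 mm wide) from +32 to +55.
- blue_brush_center (a point): Centre (half-way along and half-way up) of the short flat paintbrush with the blue handle, lying flat on the table: 110 mm long and 12 mm thick, about 30 g. x runs along it towards the bristles, z up. The handle is 18 mm wide and runs from x = -55 to +20 mm, the steel ferrule (26 mm wide) from +20 to +32, the stiff tan bristles (28 mm wide) from +32 to +55.
- tape_center (a point): Centre (half-way up, on the axis of the hole) of the roll of orange tape: a ring lying flat on the table, 50 mm across, 18 mm high, hole 36 mm across, about 30 g; z is its axis, up.
- blue_tray: Blue open plastic tray, 130 (x) by 150 (y) by 30 mm high outside, walls and floor 4 mm thick (inside 122 by 142 mm, floor 4 mm above the table), fixed to the table. Origin: centre of its underside, on the table; x along its short side, y along its long side, z up.
- white_tray: White open plastic tray, 130 (x) by 150 (y) by 30 mm high outside, walls and floor 4 mm thick (inside 122 by 142 mm, floor 4 mm above the table), fixed to the table. Origin: centre of its underside, on the table; x along its short side, y along its long side, z up.
- purple_tray: Purple open plastic tray, 130 (x) by 150 (y) by 30 mm high outside, walls and floor 4 mm thick (inside 122 by 142 mm, floor 4 mm above the table), fixed to the table. Origin: centre of its underside, on the table; x along its short side, y along its long side, z up.
- tub: Bystander: loose, empty, open white tub, 100 mm across the rim and 75 mm high, standing to the right of the work (the robot's right). Origin: centre of its underside. Not to be moved.
- glue: Bystander: loose white glue bottle with orange cap and label, 72 mm across and 180 mm high, standing to the robot's left of the work. Origin: centre of its underside. Not to be moved.

How it is judged:
At the end, for the whole second after the job is handed in: Pots in the blue, brushes in the white, tape in the purple tray, on the floor (centres within 45/55 mm of the tray's along x/y, brushes 55/65; less than 36, 18, 20 mm above its underside), pots within 0.15 rad of upright, tape 0.15 and brushes 0.12 rad of flat; all at rest (under 0.02 m/s) (x of red_pot_center in the frame of blue_tray between -0.045 and 0.045 m and y of red_pot_center in the frame of blue_tray between -0.055 and 0.055 m and z of red_pot_center in the frame of blue_tray between 0 and 0.036 m and angle between each of red_pot_center, blue_pot_center's own z axis and vertical below 0.15 rad and linear speed of each of red_pot, blue_pot, red_brush, blue_brush, tape below 0.02 m/s and x of blue_pot_center in the frame of blue_tray between -0.045 and 0.045 m and y of blue_pot_center in the frame of blue_tray between -0.055 and 0.055 m and z of blue_pot_center in the frame of blue_tray between 0 and 0.036 m and x of red_brush_center in the frame of white_tray between -0.055 and 0.055 m and y of red_brush_center in the frame of white_tray between -0.065 and 0.065 m and z of red_brush_center in the frame of white_tray between 0 and 0.018 m and angle between the z axis of each of red_brush_center, blue_brush_center and the z axis of white_tray, either way round below 0.12 rad and x of blue_brush_center in the frame of white_tray between -0.055 and 0.055 m and y of blue_brush_center in the frame of white_tray between -0.065 and 0.065 m and z of blue_brush_center in the frame of white_tray between 0 and 0.018 m and x of tape_center in the frame of purple_tray between -0.045 and 0.045 m and y of tape_center in the frame of purple_tray between -0.055 and 0.055 m and z of tape_center in the frame of purple_tray between 0 and 0.02 m and angle between the z axis of tape_center and the z axis of purple_tray, either way round below 0.15 rad); the robot touches nothing.
It fails at once if the white tub is moved by more than 20 mm (distance of tub from where it was at the start of the episode above 0.02 m).
It fails at once if the glue bottle is moved by more than 20 mm (distance of glue from where it was at the start of the episode above 0.02 m).
It also fails if it takes over 118 s, if anything falls off the work surface, if the arm or the gripper's body presses on something with over 40 N, if the wrist force passes 120 N, or if a joint passes its speed limit or range.

ROBOT

A 6-joint arm with a two-finger parallel gripper is mounted at the origin on the work surface. World frame = base frame: x ahead of the robot, y to its left, z up, the work surface at z = 0. Lengths are in m, angles in rad, forces in N, time in s.
With the tool pointing down it reaches from about 0.15 to 0.775 m from the base axis. Payload 6.1 kg.
Tool frame: the origin (TCP) lies on the centre line of the jaws, within the pads' length; the fingertips stand 14 mm ahead of it and the grasp point (between the pads) lies 5 mm behind it; z points along the fingers, y is the line along which they close (so a half turn about z gives the same grasp; the last joint's range is limited). The gripper opens to 85 mm and grips with 20 to 120 N. Pads are 22 mm wide; open, the fingers measure 114 mm over their backs; the gripper's body (76 mm by 85 mm) begins 54 mm behind the grasp point. The pads swing forward as they close: fully open they stand 13 mm farther back than shut.
Start: joints at [1.331, 0.126, -0.04, 1.405, 0, 1.571], TCP at [0.125, 0.51, 0.245] pointing down, gripper open.
Joint ranges: [-2.72, 2.72], [-0.95, 1.95], [-1.27, 1.35], [-1.78, 2.02], [-1.46, 1.47], [-3.14, 3.14]. Speed limits (rad/s): [2.39, 2.39, 3.01, 3.14, 3.14, 3.14].

INTERFACE

Orientations are given as a 3x3 rotation matrix whose columns are the frame's x, y, z axes.
In Python, from station import sensors, vision, order, models gives the robot as it stands.
- The arm moves only by the tool move_arm, never from a script. Its argument "plan" is a list of rows, each an object with "linear": the shift along the tool's x, y, z in units of 0.03 m (1.0 is 0.03 m), a list of three; "delta_rot": the turn, a rotation vector about the tool's x, y, z in units of pi rad (1.0 is pi rad), a list of three; "grip": the opening, from -1 (shut) to 1 (fully open), so that 0 is half open. A call has 1 to 12 rows; each row shifts and turns the commanded pose from where the row before left it, along the tool's axes as they then stand; what a row does not reach is not made up. A row lasts 1/8 s, in which the tool goes at most 62.5 mm and 10.7 degrees, less where a joint would pass 70% of its speed; a pose out of reach is approached as far as the arm can. A call with a number of a shift or a turn outside -1 to 1 is refused whole. A call with a gripper value outside its range is refused whole. The fingers move at their own pace and stop on an object; "newtons" is the grip in N (left out, the last holds). Time passes only in rows, so rows that do not move let the fingers close. It gives the time, the measured TCP pose, the force, the opening and the grip force at its end, in the units of the state.
- sensors.state(): the state, without advancing time (a new reading comes with each control period).
- vision.snapshot(name): name is "scene" or "top"; returns a dict with "image" (480x640x3 uint8, red, green, blue), "depth" (480x640 float32, m along the optical axis (not along the pixel's ray), 0 where there is no reading), "vfov" (degrees; the focal length in pixels is half the picture's height over the tangent of half this angle, whatever the lens; pixels are square), "cx", "cy" (the principal point, pixels), "k1" (the pictures are not rectified: a ray, as slopes to the right and down, at radius r is drawn at 1 + k1 r^2 times it, then the intrinsics apply), "pose" (4x4, takes a point from camera to world coordinates). Camera axes: x right, y down, z forward; pixel columns grow to the right and rows downward; lengths in m; the calibration is good to about 2 mm. A picture is of the moment at which its call begins.
- order.close_job(): hands the job in; it is judged then, once.
Trained networks look in a picture, given as the dict that the camera call returned (one of the last four; its "shot" number tells which), for a name from the list of things; names that differ only in an ending like _2 or _b are one class to them, and where a whole thing is asked for, a point or a joint stands for the part that bears it (a point fixed in the world has none). Each returns a list of dicts, best first, with "confidence" (0 to 1); they miss things now and then, are a little off and sometimes report something else, mostly with a low value. They report only what shows in the picture. A call takes as long as a camera call.
- models.boxes_of(picture, query): "position" ([x, y, z] in m, in the coordinates of the camera as it stood for that picture, good to about 4 mm: the middle of the surface that is visible of it).
- models.pinpoint(picture, query): "position" ([x, y, z] in m, in the coordinates of the camera as it stood for that picture, good to about 4 mm: a listed point, or the origin of a listed thing).
The state is a dict: "clock": time; "joint_pos": joint angles; "qvel": joint speeds; "tau": joint torques, N m; "eef_pos": TCP position; "tool_rot": TCP orientation; "wrist_force": force on the tool from outside, world axes, zero at the start; "torque": the same for the moment, N m; "opening": opening from 0.0 (shut) to 1.0 (fully open); "finger_force": force on a finger pad.
Only numpy, scipy, OpenCV 4.12 (cv2) and the standard library are available. Lean on these libraries where they do the work, as an engineer would, in place of code of your own. Each camera call takes 0.05 s, during which the arm holds its last target. There are 200 camera calls.

## Working session

There is one attempt and no reset: what is moved stays moved. The work goes in short steps, Python scripts to look and compute and a tool call to move; the robot and the scene stay as the last step left them, time stands still between calls to the robot, and variables do not carry over. Pictures are saved under pics/ and viewed, at most 14 in all, crops included, and the job is handed in when it is done.

Besides the shell and the picture viewer there is one more tool, called after "Call:" in YAML: its name, and indented under it one key for each argument. move_arm: Moves the arm, as the interface text tells. Shifts and turns lie within -1 to 1; 1 stands for 0.03 m of shift or pi rad of turn. Its arguments: {"type":"object","properties":{"plan":{"type":"array","items":{"type":"object","properties":{"linear":{"type":"array","items":{"type":"number"}},"delta_rot":{"type":"array","items":{"type":"number"}},"grip":{"type":"number"}}}},"newtons":{"type":"number"}},"required":["plan"]}

```bash
mkdir -p pics; cat > h.py <<'E'
import numpy as np, cv2
from station import sensors, vision, order, models
def world(s,p): return (s["pose"]@np.append(p,1))[:3]
def pix(s,P):
    p=np.linalg.inv(s["pose"])@np.append(P,1); a=p[:2]/p[2]; a=a*(1+s["k1"]*(a@a))
    f=240/np.tan(np.radians(s["vfov"])/2); return a*f+[s["cx"],s["cy"]]
def cloud(s):
    f=240/np.tan(np.radians(s["vfov"])/2)
    K=np.array([[f,0,s["cx"]],[0,f,s["cy"]],[0,0,1]])
    v,u=np.mgrid[:480,:640]
    r=cv2.undistortPoints(np.stack([u,v],-1).reshape(-1,1,2).astype(float),K,np.array([s["k1"],0,0,0.])).reshape(480,640,2)
    d=s["depth"]; c=np.stack([r[...,0]*d,r[...,1]*d,d],-1)
    return c@s["pose"][:3,:3].T+s["pose"][:3,3]
E
python3 - <<'E'
from h import *
names="red_pot_center blue_pot_center red_brush_center blue_brush_center tape_center blue_tray white_tray purple_tray tub glue".split()
print(sensors.state())
for c in ("top","scene"):
    s=vision.snapshot(c); cv2.imwrite(f"pics/{c}0.png",s["image"][...,::-1])
    print(c,s["pose"].round(3).tolist(),s["vfov"],s["k1"])
    for n in names:
        print(n,[(world(s,d["position"]).round(3).tolist(),pix(s,world(s,d["position"])).round().tolist(),round(d["confidence"],2)) for d in models.pinpoint(s,n)[:3]])
E
```

```text
{'clock': 0.0, 'joint_pos': array([ 1.33098922e+00,  1.26374246e-01, -4.06142157e-02,  1.40538683e+00,
       -2.81129282e-05,  1.57082440e+00]), 'qvel': array([-0.00181255, -0.00024492, -0.00119964, -0.0003603 , -0.00106438,
       -0.00037012]), 'tau': array([ 2.27581877e-04, -4.35917687e+01,  3.52922738e+01,  1.71467580e-02,
        4.86019621e-05,  1.93348612e-06]), 'eef_pos': array([0.12461212, 0.50960214, 0.24452862]), 'tool_rot': array([[-9.71377150e-01,  2.37542231e-01, -3.47720643e-04],
       [ 2.37542484e-01,  9.71375929e-01, -1.54046159e-03],
       [-2.81572210e-05, -1.57896761e-03, -9.99998753e-01]]), 'wrist_force': array([ 0.22963198,  0.22286087, -0.46170474]), 'torque': array([ 0.011655  ,  0.08385073, -0.00180564]), 'finger_force': 0.0, 'opening': 0.9957967448504343}
top [[0.013, -0.995, 0.1, 0.375], [-1.0, -0.014, -0.01, -0.0], [0.011, -0.1, -0.995, 1.293], [0.0, 0.0, 0.0, 1.0]] 52.770366301938054 -0.08890015649193549
red_pot_center [([0.432, 0.001, 0.026], [320.0, 264.0], 0.81)]
blue_pot_center [([0.363, -0.291, 0.023], [431.0, 291.0], 0.64)]
red_brush_center [([0
[... 712 characters left out ...]
.288, 0.022], [204.0, 207.0], 0.79), ([0.42, 0.157, 0.007], [365.0, 213.0], 0.26)]
red_brush_center [([0.42, 0.156, 0.005], [365.0, 213.0], 0.84)]
blue_brush_center [([0.366, 0.286, 0.003], [407.0, 194.0], 0.61), ([0.368, -0.29, 0.022], [203.0, 208.0], 0.34)]
tape_center [([0.437, -0.138, 0.008], [260.0, 227.0], 0.77), ([0.424, 0.001, 0.021], [310.0, 216.0], 0.68)]
blue_tray [([0.581, -0.26, -0.003], [216.0, 280.0], 0.64)]
white_tray [([0.631, -0.008, -0.002], [315.0, 287.0], 0.76)]
purple_tray [([0.605, 0.288, -0.0], [425.0, 267.0], 0.76), ([0.577, -0.26, 0.002], [216.0, 277.0], 0.17)]
tub [([0.479, -0.541, -0.002], [109.0, 256.0], 0.91)]
glue [([0.433, 0.575, 0.004], [511.0, 205.0], 0.55)]
```

View pics/top0.png

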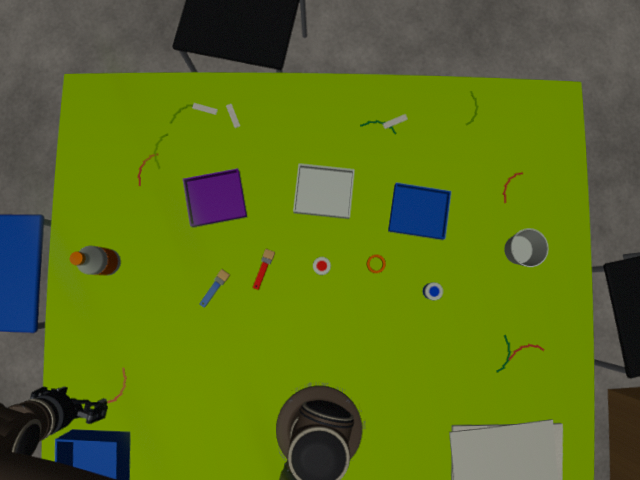

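View pics/scene0.png

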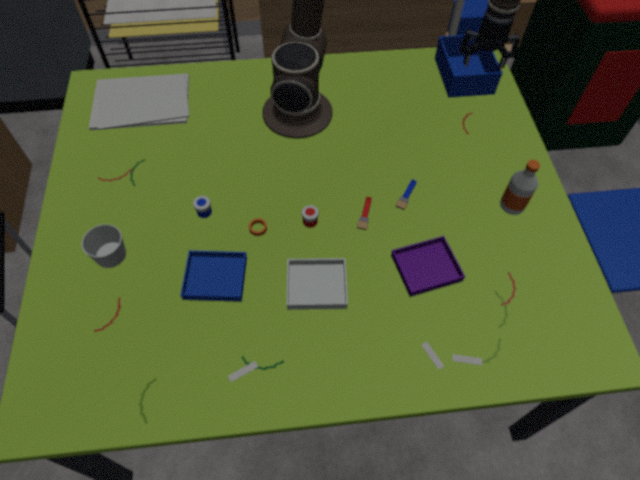

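Pictures match the networks: trays at top-image (215,197), (324,191), (419,211); brushes at (213,288), (263,269); pots at (322,266), (433,291); tape at (376,264). A blue bin stands under the start pose. Next I'll refine by colour and depth.

```bash
cat >> h.py <<'E'
guess=dict(red_pot=(.426,0),blue_pot=(.363,-.290),red_brush=(.418,.158),blue_brush=(.364,.286),tape=(.434,-.142),blue_tray=(.578,-.263),white_tray=(.628,-.007),purple_tray=(.607,.288))
def measure(s,n,g,R=.075,zmin=None):
    # ray/plane at nominal height instead of raw depth; mask = not table-green
    h=dict(pot=.048,brush=.010,tape=.018,tray=.03)[n.split('_')[-1]]
    C=cloud(s); o=s["pose"][:3,3]; D=C-o
    P=o+D*((h-o[2])/D[...,2])[...,None]
    hsv=cv2.cvtColor(s["image"],cv2.COLOR_RGB2HSV)
    green=(hsv[...,0]>28)&(hsv[...,0]<50)&(hsv[...,1]>150)
    m=~green&(np.hypot(P[...,0]-g[0],P[...,1]-g[1])<R)
    if 'pot' in n: m&=(hsv[...,1]<90)|(C[...,2]>.035)
    N,l,st,_=cv2.connectedComponentsWithStats(m.astype('u1'))
    k=1+st[1:,4].argmax(); Q=P[l==k][:,:2]
    r=cv2.minAreaRect((Q*1000).astype('f4'))
    c=Q.mean(0); w,V=np.linalg.eigh(np.cov((Q-c).T))
    return c,r,V[:,1],len(Q),np.median(C[l==k][:,2])
E
python3 - <<'E'
from h import *
for c in ("top","scene"):
    s=vision.snapshot(c)
    for n,g in guess.items():
        R=.11 if 'tray' in n else .075 if 'brush' in n else .045
        a,r,v,k,z=measure(s,n,g,R)
        print(c,n,a.round(4),np.round(r[0],1),np.round(r[1],1),round(r[2],1),"axis",round(np.degrees(np.arctan2(v[1],v[0])),1),k,z.round(3))
E
```

```text
top red_pot [ 0.4266 -0.0016] [426.   -2.5] [43.7 43.7] 0.8 axis -172.4 253 0.048
top blue_pot [ 0.3642 -0.2911] [ 365.1 -289.4] [49.5 43.8] 89.6 axis 95.7 266 0.047
top red_brush [0.4191 0.1523] [415.2 154.1] [ 26.7 109.3] 69.6 axis 160.0 340 0.011
top blue_brush [0.3657 0.2809] [363.2 284.1] [ 26.8 109.9] 54.4 axis 146.2 341 0.011
top tape [ 0.4348 -0.1463] [ 435.7 -146.3] [47.5 47.8] 0.7 axis 114.5 162 0.017
top blue_tray [ 0.5752 -0.2608] [ 575.8 -261.1] [154.9 135.4] 81.8 axis 82.8 2910 0.004
top white_tray [ 0.6252 -0.0052] [625.7  -5.3] [151.7 135.4] 84.9 axis 84.2 2868 0.004
top purple_tray [0.6032 0.2849] [603.6 285.1] [135.  154.2] 11.5 axis 100.8 2876 0.004
scene red_pot [ 0.4318 -0.0008] [432.4  -0.9] [45.8 52.6] 84.0 axis 173.5 242 0.046
scene blue_pot [ 0.3704 -0.2892] [ 371.8 -289.4] [61. 48.] 10.2 axis -161.4 254 0.046
scene red_brush [0.4201 0.1578] [418.7 157.4] [148.8 146.6] 83.9 axis 170.5 1763 -0.0
scene blue_brush [0.3655 0.286 ] [363.9 286.1] [149.7 143.6] 84.0 axis 82.7 1660 -0.001
scene tape [ 0.4335 -0.142 ] [ 434.  -142.1] [87. 89.] 86.3 axis -143.3 642 0.0
scene blue_tray [ 0.5823 -0.2633] [ 578.5 -263.7] [218.5 215.8] 83.9 axis 75.2 5034 0.003
scene white_tray [ 0.6323 -0.0068] [627.7  -6.8] [217.7 215.5] 83.7 axis 122.1 5203 0.002
scene purple_tray [0.6107 0.2875] [605.9 288.4] [218.6 216.9] 83.7 axis 132.0 4902 0.002h.py:19: RuntimeWarning: divide by zero encountered in divide
  P=o+D*((h-o[2])/D[...,2])[...,None]
h.py:19: RuntimeWarning: invalid value encountered in multiply
  P=o+D*((h-o[2])/D[...,2])[...,None]
```

```bash
cat >> h.py <<'E'
def go(*wps):
    """wps: (x,y,z,yaw of tool y in deg). Prints turn (units of pi, also tilt fix) then shift in tool units"""
    st=sensors.state(); p=st["eef_pos"]; R=st["tool_rot"]
    print("t",round(st["clock"],2),"at",p.round(4),"open",round(st["opening"],3),"F",round(st["finger_force"],1))
    for x,y,z,a in wps:
        a=np.radians(a); Y=np.array([np.cos(a),np.sin(a),0]); Z=np.array([0,0,-1.]); T=np.c_[np.cross(Y,Z),Y,Z]
        rv=cv2.Rodrigues(R.T@T)[0].ravel()/np.pi
        print("turn",rv.round(4),"shift",(T.T@(np.array([x,y,z])-p)/.03).round(3)); p=np.array([x,y,z]); R=T
E
python3 -c "
from h import *
go((.415,.155,.1,70),(.415,.155,.018,70),(.415,.155,.12,70),(.415,.155,.12,-5.5))"
```

```text
t 1.2 at [0.1247 0.51   0.2453] open 0.996 F 0.0
turn [0.     0.     0.0348] shift [-13.14   -7.809   4.844]
turn [0. 0. 0.] shift [0.    0.    2.733]
turn [0. 0. 0.] shift [ 0.   0.  -3.4]
turn [0.     0.     0.4194] shift [0. 0. 0.]
```

Call:
move_arm:
  plan:
    - {"linear": [0,0,0],"delta_rot": [0,0,0.0348],"grip": 0.2}
    - {"linear": [-0.94,-0.56,0.345],"delta_rot": [0,0,0],"grip": 0.2}
    - {"linear": [-0.94,-0.56,0.345],"delta_rot": [0,0,0],"grip": 0.2}
    - {"linear": [-0.94,-0.56,0.345],"delta_rot": [0,0,0],"grip": 0.2}
    - {"linear": [-0.94,-0.56,0.345],"delta_rot": [0,0,0],"grip": 0.2}
    - {"linear": [-0.94,-0.56,0.345],"delta_rot": [0,0,0],"grip": 0.2}
    - {"linear": [-0.94,-0.56,0.345],"delta_rot": [0,0,0],"grip": 0.2}
    - {"linear": [-0.94,-0.56,0.345],"delta_rot": [0,0,0],"grip": 0.2}
    - {"linear": [-0.94,-0.56,0.345],"delta_rot": [0,0,0],"grip": 0.2}
    - {"linear": [-0.94,-0.56,0.345],"delta_rot": [0,0,0],"grip": 0.2}
    - {"linear": [-0.94,-0.56,0.345],"delta_rot": [0,0,0],"grip": 0.2}
    - {"linear": [-0.94,-0.56,0.345],"delta_rot": [0,0,0],"grip": 0.2}

```text
clock: 2.7
eef_pos: [0.3536, 0.2293, 0.1313]
tool_rot: [[-0.94, 0.342, 0.0], [0.342, 0.94, 0.0], [-0.0, 0.0, -1.0]]
wrist_force: [0.3, -0.1, -0.0]
opening: 0.599
finger_force: 0.0
```

Call:
move_arm:
  plan:
    - {"linear": [-0.94,-0.56,0.345],"delta_rot": [0,0,0],"grip": 0.2}
    - {"linear": [-0.94,-0.56,0.345],"delta_rot": [0,0,0],"grip": 0.2}
    - {"linear": [-0.92,-0.53,0.345],"delta_rot": [0,0,0],"grip": 0.2}
    - {"linear": [0,0,0],"delta_rot": [0,0,0],"grip": 0.2}
    - {"linear": [0,0,0],"delta_rot": [0,0,0],"grip": 0.2}

```text
clock: 3.32
eef_pos: [0.4147, 0.1551, 0.1005]
tool_rot: [[-0.94, 0.342, -0.0], [0.342, 0.94, 0.0], [0.0, 0.0, -1.0]]
wrist_force: [0.3, 0.7, -0.4]
opening: 0.598
finger_force: 0.0
```

```bash
python3 -c "
from h import *
go((.415,.155,.1,70),(.415,.155,.018,70))
s=vision.snapshot('top'); cv2.imwrite('pics/t1.png',cv2.resize(s['image'][180:330,180:380,::-1],None,fx=3,fy=3))"
```

```text
t 3.33 at [0.4147 0.1551 0.1005] open 0.598 F 0.0
turn [ 0.     -0.0001 -0.0001] shift [-0.01  -0.     0.018]
turn [0. 0. 0.] shift [0.    0.    2.733]
```

View pics/t1.png

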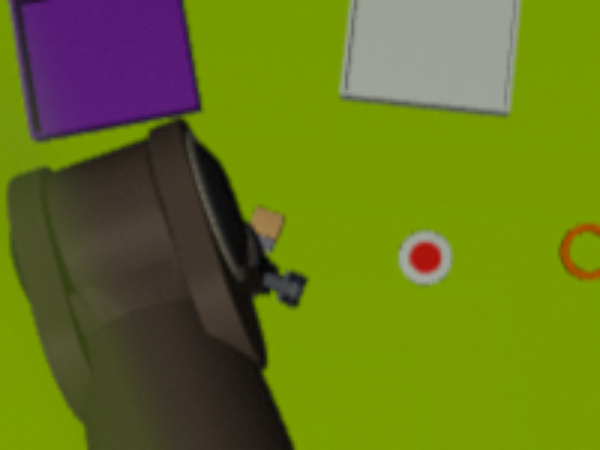

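The arm goes where it is told; the bristles show at crop (265,222) ahead of the finger, as planned. I'll descend and grip.

Call:
move_arm:
  plan:
    - {"linear": [0,0,0.9],"delta_rot": [0,0,0],"grip": 0.2}
    - {"linear": [0,0,0.9],"delta_rot": [0,0,0],"grip": 0.2}
    - {"linear": [0,0,0.6],"delta_rot": [0,0,0],"grip": 0.2}
    - {"linear": [0,0,0.33],"delta_rot": [0,0,0],"grip": 0.2}
    - {"linear": [0,0,0],"delta_rot": [0,0,0],"grip": -1}
    - {"linear": [0,0,0],"delta_rot": [0,0,0],"grip": -1}
    - {"linear": [0,0,0],"delta_rot": [0,0,0],"grip": -1}
    - {"linear": [0,0,0],"delta_rot": [0,0,0],"grip": -1}
    - {"linear": [0,0,0],"delta_rot": [0,0,0],"grip": -1}
  newtons: 30

```text
clock: 4.5
eef_pos: [0.4156, 0.1553, 0.0194]
tool_rot: [[-0.94, 0.342, 0.001], [0.342, 0.94, 0.001], [-0.001, 0.001, -1.0]]
wrist_force: [-0.8, 0.1, 6.2]
opening: 0.197
finger_force: 30.8
```

```bash
python3 -c "
from h import *
t=np.radians(-5.5); x=np.array([np.cos(t),np.sin(t)]); c=np.array([.626,-.006])
for k in(-28,28): print(k,c+x*k/1000)
a=c+x*.028
go((.415,.155,.1,70),(.415,.155,.1,-5.5),(*a,.1,-5.5),(*a,.0235,-5.5))"
```

```text
-28 [ 0.59812891 -0.00331632]
28 [ 0.65387109 -0.00868368]
t 4.5 at [0.4156 0.1553 0.0194] open 0.197 F 30.8
turn [ 0.0005  0.0003 -0.    ] shift [ 0.016 -0.017 -2.687]
turn [0.     0.     0.4194] shift [0. 0. 0.]
turn [0. 0. 0.] shift [-4.668  8.449  0.   ]
turn [0. 0. 0.] shift [0.   0.   2.55]
```

Call:
move_arm:
  plan:
    - {"linear": [0,0,-0.9],"delta_rot": [0,0,0],"grip": -1}
    - {"linear": [0,0,-0.9],"delta_rot": [0,0,0],"grip": -1}
    - {"linear": [0,0,-0.9],"delta_rot": [0,0,0],"grip": -1}
    - {"linear": [0,0,0],"delta_rot": [0,0,0.0525],"grip": -1}
    - {"linear": [0,0,0],"delta_rot": [0,0,0.0525],"grip": -1}
    - {"linear": [0,0,0],"delta_rot": [0,0,0.0525],"grip": -1}
    - {"linear": [0,0,0],"delta_rot": [0,0,0.0525],"grip": -1}
    - {"linear": [0,0,0],"delta_rot": [0,0,0.0525],"grip": -1}
    - {"linear": [0,0,0],"delta_rot": [0,0,0.0525],"grip": -1}
    - {"linear": [0,0,0],"delta_rot": [0,0,0.0525],"grip": -1}
    - {"linear": [0,0,0],"delta_rot": [0,0,0.0525],"grip": -1}

```text
clock: 5.88
eef_pos: [0.4148, 0.1547, 0.0994]
tool_rot: [[0.103, 0.995, -0.0], [0.995, -0.103, -0.0], [-0.0, -0.0, -1.0]]
wrist_force: [0.4, -0.4, -0.3]
opening: 0.194
finger_force: 30.1
```

Call:
move_arm:
  plan:
    - {"linear": [-0.5,0.92,0],"delta_rot": [0,0,0],"grip": -1}
    - {"linear": [-0.5,0.92,0],"delta_rot": [0,0,0],"grip": -1}
    - {"linear": [-0.5,0.92,0],"delta_rot": [0,0,0],"grip": -1}
    - {"linear": [-0.5,0.92,0],"delta_rot": [0,0,0],"grip": -1}
    - {"linear": [-0.5,0.92,0],"delta_rot": [0,0,0],"grip": -1}
    - {"linear": [-0.5,0.92,0],"delta_rot": [0,0,0],"grip": -1}
    - {"linear": [-0.5,0.92,0],"delta_rot": [0,0,0],"grip": -1}
    - {"linear": [-0.5,0.92,0],"delta_rot": [0,0,0],"grip": -1}
    - {"linear": [-0.5,0.92,0],"delta_rot": [0,0,0],"grip": -1}
    - {"linear": [-0.17,0.17,0],"delta_rot": [0,0,0],"grip": -1}
    - {"linear": [0,0,0],"delta_rot": [0,0,0],"grip": -1}

```text
clock: 7.25
eef_pos: [0.653, -0.0094, 0.099]
tool_rot: [[0.098, 0.995, -0.001], [0.995, -0.098, 0.0], [0.0, -0.001, -1.0]]
wrist_force: [0.6, -0.3, 0.2]
opening: 0.196
finger_force: 30.1
```

```bash
python3 -c "
from h import *
go((.6539,-.0087,.1,-5.5),(.6539,-.0087,.0245,-5.5))
s=vision.snapshot('scene'); cv2.imwrite('pics/s2.png',cv2.resize(s['image'][180:330,200:450,::-1],None,fx=3,fy=3))"
```

```text
t 7.25 at [ 0.653  -0.0094  0.099 ] open 0.196 F 30.1
turn [-0.0004 -0.     -0.0008] shift [ 0.028  0.026 -0.034]
turn [0. 0. 0.] shift [0.    0.    2.517]
```

View pics/s2.png

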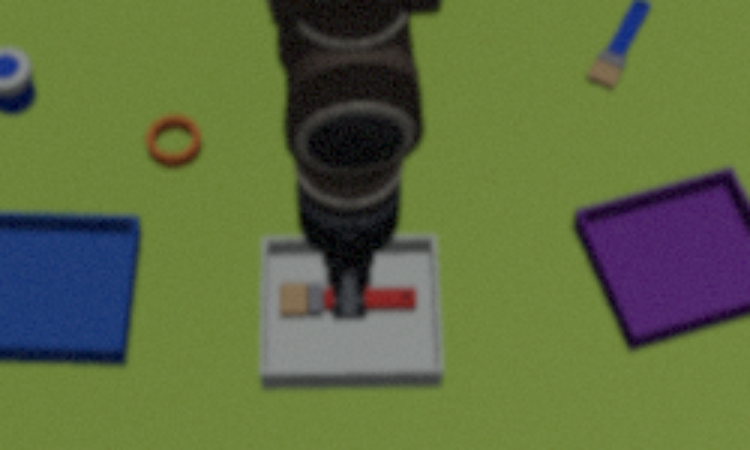

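The red brush is held level, crop (350,298), well over the white tray (262–440, 238–385). Lowering; the release opening is kept small for the wall.

Call:
move_arm:
  plan:
    - {"linear": [0.03,-0.04,0.9],"delta_rot": [0,0,0],"grip": -1}
    - {"linear": [0,0,0.9],"delta_rot": [0,0,0],"grip": -1}
    - {"linear": [0,0,0.5],"delta_rot": [0,0,0],"grip": -1}
    - {"linear": [0,0,0.18],"delta_rot": [0,0,0],"grip": -1}
    - {"linear": [0,0,0],"delta_rot": [0,0,0],"grip": -1}
    - {"linear": [0,0,0],"delta_rot": [0,0,0],"grip": -0.36}
    - {"linear": [0,0,0],"delta_rot": [0,0,0],"grip": -0.36}
    - {"linear": [0,0,0],"delta_rot": [0,0,0],"grip": -0.36}
    - {"linear": [0,0,-0.4],"delta_rot": [0,0,0],"grip": -0.36}
    - {"linear": [0,0,-0.8],"delta_rot": [0,0,0],"grip": -0.36}
    - {"linear": [0,0,-0.9],"delta_rot": [0,0,0],"grip": 0.2}
    - {"linear": [0,0,-0.4],"delta_rot": [0,0,0],"grip": 0.2}

```text
clock: 8.8
eef_pos: [0.6535, -0.0083, 0.1027]
tool_rot: [[0.098, 0.995, 0.003], [0.995, -0.098, -0.0], [0.0, 0.003, -1.0]]
wrist_force: [-0.4, 0.8, 0.2]
opening: 0.6
finger_force: 0.0
```

```bash
python3 -c "
from h import *
go((.363,.285,.1,-5.5),(.363,.285,.1,56),(.363,.285,.02,56))"
```

```text
t 8.8 at [ 0.6535 -0.0083  0.1027] open 0.6 F 0.0
turn [ 0.001  -0.0001 -0.0006] shift [  8.803 -10.574   0.09 ]
turn [ 0.      0.     -0.3417] shift [0. 0. 0.]
turn [0. 0. 0.] shift [0.    0.    2.667]
```

Call:
move_arm:
  plan:
    - {"linear": [0.8,-0.96,0],"delta_rot": [0,0,0],"grip": 0.2}
    - {"linear": [0.8,-0.96,0],"delta_rot": [0,0,0],"grip": 0.2}
    - {"linear": [0.8,-0.96,0],"delta_rot": [0,0,0],"grip": 0.2}
    - {"linear": [0.8,-0.96,0],"delta_rot": [0,0,0],"grip": 0.2}
    - {"linear": [0.8,-0.96,0],"delta_rot": [0,0,0],"grip": 0.2}
    - {"linear": [0.8,-0.96,0],"delta_rot": [0,0,0],"grip": 0.2}
    - {"linear": [0.8,-0.96,0],"delta_rot": [0,0,0],"grip": 0.2}
    - {"linear": [0.8,-0.96,0],"delta_rot": [0,0,0],"grip": 0.2}
    - {"linear": [0.8,-0.96,0],"delta_rot": [0,0,0],"grip": 0.2}
    - {"linear": [0.8,-0.96,0],"delta_rot": [0,0,0],"grip": 0.2}
    - {"linear": [0.8,-0.97,0],"delta_rot": [0,0,0],"grip": 0.2}

```text
clock: 10.18
eef_pos: [0.3617, 0.2862, 0.1002]
tool_rot: [[0.098, 0.995, 0.0], [0.995, -0.098, 0.0], [0.0, 0.0, -1.0]]
wrist_force: [0.2, 0.4, -0.2]
opening: 0.597
finger_force: 0.0
```

Call:
move_arm:
  plan:
    - {"linear": [0,0,0],"delta_rot": [0,0,-0.057],"grip": 0.2}
    - {"linear": [0,0,0],"delta_rot": [0,0,-0.057],"grip": 0.2}
    - {"linear": [0,0,0],"delta_rot": [0,0,-0.057],"grip": 0.2}
    - {"linear": [0,0,0],"delta_rot": [0,0,-0.057],"grip": 0.2}
    - {"linear": [0,0,0],"delta_rot": [0,0,-0.057],"grip": 0.2}
    - {"linear": [0,0,0],"delta_rot": [0,0,-0.057],"grip": 0.2}
    - {"linear": [0,0,0],"delta_rot": [0,0,0],"grip": 0.2}
    - {"linear": [0,0,0],"delta_rot": [0,0,0],"grip": 0.2}

```text
clock: 11.18
eef_pos: [0.3626, 0.2854, 0.1001]
tool_rot: [[-0.827, 0.562, 0.0], [0.562, 0.827, -0.0], [-0.0, -0.0, -1.0]]
wrist_force: [-0.2, 0.4, -0.1]
opening: 0.6
finger_force: 0.0
```

```bash
python3 -c "
from h import *
go((.363,.285,.1,56),(.363,.285,.02,56))
s=vision.snapshot('top'); a,r,v,k,z=measure(s,'white_tray',guess['white_tray'],.11); print(a,r)
cv2.imwrite('pics/t3.png',cv2.resize(s['image'][150:330,180:400,::-1],None,fx=3,fy=3))"
```

```text
t 11.18 at [0.3626 0.2854 0.1001] open 0.6 F 0.0
turn [-0.      0.     -0.0012] shift [-0.018 -0.005  0.004]
turn [0. 0. 0.] shift [0.    0.    2.667]
[ 0.62516672 -0.00527472] ((625.6480712890625, -5.355522155761719), (151.674072265625, 135.4877166748047), 84.91444396972656)h.py:19: RuntimeWarning: divide by zero encountered in divide
  P=o+D*((h-o[2])/D[...,2])[...,None]
h.py:19: RuntimeWarning: invalid value encountered in multiply
  P=o+D*((h-o[2])/D[...,2])[...,None]
```

View pics/t3.png

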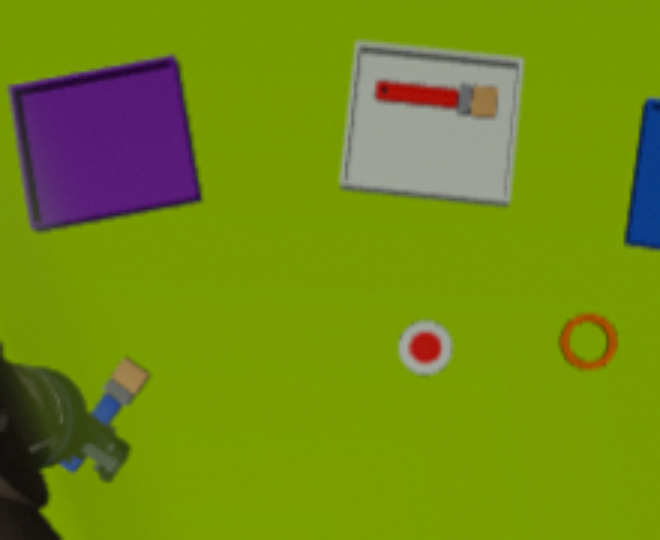

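The red brush lies flat in the white tray at crop (437,97), parallel to its upper wall. The gripper stands over the blue brush, (110,410). I'll grip it.

Call:
move_arm:
  plan:
    - {"linear": [0,0,0.9],"delta_rot": [0,0,0],"grip": 0.2}
    - {"linear": [0,0,0.9],"delta_rot": [0,0,0],"grip": 0.2}
    - {"linear": [0,0,0.6],"delta_rot": [0,0,0],"grip": 0.2}
    - {"linear": [0,0,0.27],"delta_rot": [0,0,0],"grip": 0.2}
    - {"linear": [0,0,0],"delta_rot": [0,0,0],"grip": -1}
    - {"linear": [0,0,0],"delta_rot": [0,0,0],"grip": -1}
    - {"linear": [0,0,0],"delta_rot": [0,0,0],"grip": -1}
    - {"linear": [0,0,0],"delta_rot": [0,0,0],"grip": -1}
    - {"linear": [0,0,-0.9],"delta_rot": [0,0,0],"grip": -1}
    - {"linear": [0,0,-0.9],"delta_rot": [0,0,0],"grip": -1}
    - {"linear": [0,0,-0.87],"delta_rot": [0,0,0],"grip": -1}
    - {"linear": [0,0,0],"delta_rot": [0,0,0],"grip": -1}

```text
clock: 12.72
eef_pos: [0.3637, 0.2863, 0.1019]
tool_rot: [[-0.829, 0.56, 0.003], [0.56, 0.829, 0.002], [-0.001, 0.004, -1.0]]
wrist_force: [-0.2, 0.2, 0.5]
opening: 0.2
finger_force: 29.8
```

Call:
move_arm:
  plan:
    - {"linear": [0,0,0],"delta_rot": [0,0,0.057],"grip": -1}
    - {"linear": [0,0,0],"delta_rot": [0,0,0.057],"grip": -1}
    - {"linear": [0,0,0],"delta_rot": [0,0,0.057],"grip": -1}
    - {"linear": [0,0,0],"delta_rot": [0,0,0.057],"grip": -1}
    - {"linear": [0,0,0],"delta_rot": [0,0,0.057],"grip": -1}
    - {"linear": [0,0,0],"delta_rot": [0,0,0.057],"grip": -1}

```text
clock: 13.48
eef_pos: [0.3621, 0.285, 0.0987]
tool_rot: [[0.104, 0.995, -0.001], [0.995, -0.104, -0.001], [-0.001, -0.001, -1.0]]
wrist_force: [-0.1, 0.2, -0.4]
opening: 0.2
finger_force: 29.8
```

```bash
python3 -c "
from h import *
go((.5995,-.0034,.1,-5.5))"
```

```text
t 13.47 at [0.3621 0.285  0.0987] open 0.2 F 29.8
turn [-0.0004  0.0004 -0.0025] shift [-8.812  8.799 -0.042]
```

Call:
move_arm:
  plan:
    - {"linear": [-0.9,0.9,0],"delta_rot": [0,0,0],"grip": -1}
    - {"linear": [-0.9,0.9,0],"delta_rot": [0,0,0],"grip": -1}
    - {"linear": [-0.9,0.9,0],"delta_rot": [0,0,0],"grip": -1}
    - {"linear": [-0.9,0.9,0],"delta_rot": [0,0,0],"grip": -1}
    - {"linear": [-0.9,0.9,0],"delta_rot": [0,0,0],"grip": -1}
    - {"linear": [-0.9,0.9,0],"delta_rot": [0,0,0],"grip": -1}
    - {"linear": [-0.9,0.9,0],"delta_rot": [0,0,0],"grip": -1}
    - {"linear": [-0.9,0.9,0],"delta_rot": [0,0,0],"grip": -1}
    - {"linear": [-0.9,0.9,0],"delta_rot": [0,0,0],"grip": -1}
    - {"linear": [-0.71,0.7,0],"delta_rot": [0,0,0],"grip": -1}
    - {"linear": [0,0,0],"delta_rot": [0,0,0],"grip": -1}
    - {"linear": [0,0,0],"delta_rot": [0,0,0],"grip": -1}

```text
clock: 14.98
eef_pos: [0.5986, -0.0031, 0.0989]
tool_rot: [[0.098, 0.995, -0.002], [0.995, -0.098, 0.0], [0.0, -0.002, -1.0]]
wrist_force: [0.5, -0.3, -0.8]
opening: 0.194
finger_force: 29.8
```

```bash
python3 -c "
from h import *
go((.5995,-.0034,.1,-5.5),(.5995,-.0034,.0245,-5.5))"
```

```text
t 14.97 at [ 0.5986 -0.0031  0.0989] open 0.194 F 29.8
turn [-0.0007 -0.     -0.0006] shift [-0.009  0.029 -0.035]
turn [0. 0. 0.] shift [0.    0.    2.517]
```

Call:
move_arm:
  plan:
    - {"linear": [0,0.02,0.9],"delta_rot": [0,0,0],"grip": -1}
    - {"linear": [0,0,0.9],"delta_rot": [0,0,0],"grip": -1}
    - {"linear": [0,0,0.5],"delta_rot": [0,0,0],"grip": -1}
    - {"linear": [0,0,0.18],"delta_rot": [0,0,0],"grip": -1}
    - {"linear": [0,0,0],"delta_rot": [0,0,0],"grip": -1}
    - {"linear": [0,0,0],"delta_rot": [0,0,0],"grip": -0.36}
    - {"linear": [0,0,0],"delta_rot": [0,0,0],"grip": -0.36}
    - {"linear": [0,0,0],"delta_rot": [0,0,0],"grip": -0.36}
    - {"linear": [0,0,-0.4],"delta_rot": [0,0,0],"grip": -0.36}
    - {"linear": [0,0,-0.8],"delta_rot": [0,0,0],"grip": -0.36}
    - {"linear": [0,0,-0.9],"delta_rot": [0,0,0],"grip": 0.9}
    - {"linear": [0,0,-0.4],"delta_rot": [0,0,0],"grip": 0.9}

```text
clock: 16.48
eef_pos: [0.6012, -0.0034, 0.1032]
tool_rot: [[0.098, 0.995, 0.003], [0.995, -0.098, -0.0], [0.0, 0.003, -1.0]]
wrist_force: [0.9, -0.4, 0.4]
opening: 0.732
finger_force: 0.0
```

```bash
python3 -c "
from h import *
t=np.radians(-7.5); y=np.array([-np.sin(t),np.cos(t)]); c=np.array([.576,-.262])
a=c+y*.032; b=c-y*.032; print(a,b)
go((.427,-.001,.1,-7.5),(.427,-.001,.028,-7.5),(.427,-.001,.1,-7.5),(*a,.1,-7.5))"
```

```text
[ 0.58017684 -0.23027376] [ 0.57182316 -0.29372624]
t 16.48 at [ 0.6012 -0.0034  0.1032] open 0.732 F 0.0
turn [ 0.001  -0.0001  0.0105] shift [-0.678 -5.767  0.105]
turn [0. 0. 0.] shift [0.  0.  2.4]
turn [0. 0. 0.] shift [ 0.   0.  -2.4]
turn [0. 0. 0.] shift [-6.911  6.06   0.   ]
```

Call:
move_arm:
  plan:
    - {"linear": [0,0,0],"delta_rot": [0,0,0.0105],"grip": 0.9}
    - {"linear": [-0.11,-0.96,0],"delta_rot": [0,0,0],"grip": 0.9}
    - {"linear": [-0.11,-0.96,0],"delta_rot": [0,0,0],"grip": 0.9}
    - {"linear": [-0.11,-0.96,0],"delta_rot": [0,0,0],"grip": 0.9}
    - {"linear": [-0.11,-0.96,0],"delta_rot": [0,0,0],"grip": 0.9}
    - {"linear": [-0.11,-0.96,0],"delta_rot": [0,0,0],"grip": 0.9}
    - {"linear": [-0.12,-0.97,0],"delta_rot": [0,0,0],"grip": 0.9}
    - {"linear": [0,0,0],"delta_rot": [0,0,0],"grip": 0.9}
    - {"linear": [0,0,0],"delta_rot": [0,0,0],"grip": 0.9}

```text
clock: 17.6
eef_pos: [0.4262, -0.0007, 0.1003]
tool_rot: [[0.131, 0.991, 0.0], [0.991, -0.131, 0.0], [0.0, 0.0, -1.0]]
wrist_force: [0.4, -0.8, 0.7]
opening: 0.952
finger_force: 0.0
```

```bash
python3 -W ignore -c "
from h import *
go((.427,-.001,.1,-7.5),(.427,-.001,.028,-7.5))
s=vision.snapshot('scene'); cv2.imwrite('pics/s4.png',cv2.resize(s['image'][160:340,190:450,::-1],None,fx=3,fy=3))"
```

```text
t 17.6 at [ 0.4262 -0.0007  0.1003] open 0.952 F 0.0
turn [ 0.     -0.     -0.0001] shift [-0.005  0.028  0.011]
turn [0. 0. 0.] shift [0.  0.  2.4]
```

View pics/s4.png

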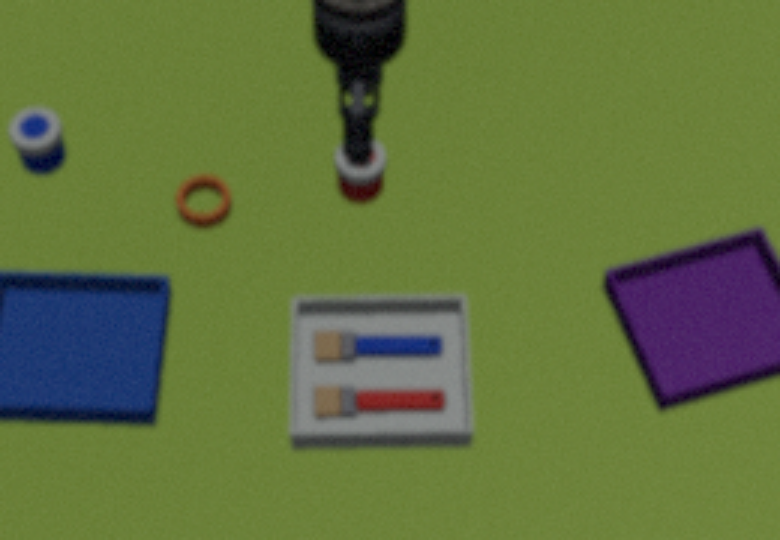

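Both brushes lie side by side in the white tray, crop (375,345) and (378,400). The gripper is over the red pot (360,165). Next: pick the pot and carry it to the blue tray.

Call:
move_arm:
  plan:
    - {"linear": [0,0.02,0.8],"delta_rot": [0,0,0],"grip": 0.9}
    - {"linear": [0,0,0.8],"delta_rot": [0,0,0],"grip": 0.9}
    - {"linear": [0,0,0.55],"delta_rot": [0,0,0],"grip": 0.9}
    - {"linear": [0,0,0.25],"delta_rot": [0,0,0],"grip": 0.9}
    - {"linear": [0,0,0],"delta_rot": [0,0,0],"grip": -1}
    - {"linear": [0,0,0],"delta_rot": [0,0,0],"grip": -1}
    - {"linear": [0,0,0],"delta_rot": [0,0,0],"grip": -1}
    - {"linear": [0,0,0],"delta_rot": [0,0,0],"grip": -1}
    - {"linear": [0,0,-0.7],"delta_rot": [0,0,0],"grip": -1}
    - {"linear": [0,0,-0.9],"delta_rot": [0,0,0],"grip": -1}
    - {"linear": [0,0,-0.8],"delta_rot": [0,0,0],"grip": -1}

```text
clock: 19.02
eef_pos: [0.4264, -0.0008, 0.1015]
tool_rot: [[0.13, 0.991, -0.0], [0.991, -0.13, -0.0], [-0.0, -0.0, -1.0]]
wrist_force: [0.5, 0.0, 0.1]
opening: 0.532
finger_force: 31.0
```

Call:
move_arm:
  plan:
    - {"linear": [-0.87,0.76,0],"delta_rot": [0,0,0],"grip": -1}
    - {"linear": [-0.87,0.76,0],"delta_rot": [0,0,0],"grip": -1}
    - {"linear": [-0.87,0.76,0],"delta_rot": [0,0,0],"grip": -1}
    - {"linear": [-0.87,0.76,0],"delta_rot": [0,0,0],"grip": -1}
    - {"linear": [-0.87,0.76,0],"delta_rot": [0,0,0],"grip": -1}
    - {"linear": [-0.87,0.76,0],"delta_rot": [0,0,0],"grip": -1}
    - {"linear": [-0.87,0.76,0],"delta_rot": [0,0,0],"grip": -1}
    - {"linear": [-0.82,0.74,0],"delta_rot": [0,0,0],"grip": -1}
    - {"linear": [0,0,0],"delta_rot": [0,0,0],"grip": -1}
    - {"linear": [0,0,0],"delta_rot": [0,0,0],"grip": -1}

```text
clock: 20.27
eef_pos: [0.5791, -0.2297, 0.1002]
tool_rot: [[0.131, 0.991, -0.001], [0.991, -0.131, 0.001], [0.001, -0.001, -1.0]]
wrist_force: [0.2, -0.1, -0.9]
opening: 0.529
finger_force: 31.1
```

```bash
python3 -W ignore -c "
from h import *
go((.5802,-.2303,.1,-7.5),(.5802,-.2303,.0325,-7.5))"
```

```text
t 20.27 at [ 0.5791 -0.2297  0.1002] open 0.529 F 31.1
turn [-0.0004 -0.0002  0.    ] shift [-0.016  0.038  0.008]
turn [0. 0. 0.] shift [0.   0.   2.25]
```

Call:
move_arm:
  plan:
    - {"linear": [0,0.03,0.8],"delta_rot": [0,0,0],"grip": -1}
    - {"linear": [0,0,0.8],"delta_rot": [0,0,0],"grip": -1}
    - {"linear": [0,0,0.45],"delta_rot": [0,0,0],"grip": -1}
    - {"linear": [0,0,0.2],"delta_rot": [0,0,0],"grip": -1}
    - {"linear": [0,0,0],"delta_rot": [0,0,0],"grip": -1}
    - {"linear": [0,0,0],"delta_rot": [0,0,0],"grip": 0.4}
    - {"linear": [0,0,0],"delta_rot": [0,0,0],"grip": 0.4}
    - {"linear": [0,0,0],"delta_rot": [0,0,0],"grip": 0.4}
    - {"linear": [0,0,-0.4],"delta_rot": [0,0,0],"grip": 0.4}
    - {"linear": [0,0,-0.8],"delta_rot": [0,0,0],"grip": 0.4}
    - {"linear": [0,0,-0.9],"delta_rot": [0,0,0],"grip": 0.9}
    - {"linear": [0,0,-0.15],"delta_rot": [0,0,0],"grip": 0.9}

```text
clock: 21.78
eef_pos: [0.582, -0.2308, 0.1035]
tool_rot: [[0.13, 0.991, 0.004], [0.991, -0.13, -0.002], [-0.001, 0.004, -1.0]]
wrist_force: [0.1, 0.9, 0.9]
opening: 0.95
finger_force: 0.0
```

```bash
python3 -W ignore -c "
from h import *
go((.364,-.290,.1,-7.5),(.364,-.290,.028,-7.5),(.364,-.290,.1,-7.5),(.5718,-.2937,.1,-7.5))"
```

```text
t 21.77 at [ 0.582  -0.2308  0.1035] open 0.95 F 0.0
turn [0.0014 0.0004 0.    ] shift [-2.906 -6.946  0.117]
turn [0. 0. 0.] shift [0.  0.  2.4]
turn [0. 0. 0.] shift [ 0.   0.  -2.4]
turn [0. 0. 0.] shift [0.782 6.884 0.   ]
```

Call:
move_arm:
  plan:
    - {"linear": [-0.41,-0.98,0],"delta_rot": [0,0,0],"grip": 0.9}
    - {"linear": [-0.41,-0.98,0],"delta_rot": [0,0,0],"grip": 0.9}
    - {"linear": [-0.42,-0.98,0],"delta_rot": [0,0,0],"grip": 0.9}
    - {"linear": [-0.42,-0.98,0],"delta_rot": [0,0,0],"grip": 0.9}
    - {"linear": [-0.42,-0.98,0],"delta_rot": [0,0,0],"grip": 0.9}
    - {"linear": [-0.42,-0.98,0],"delta_rot": [0,0,0],"grip": 0.9}
    - {"linear": [-0.42,-0.98,0],"delta_rot": [0,0,0],"grip": 0.9}
    - {"linear": [0,0,0],"delta_rot": [0,0,0],"grip": 0.9}
    - {"linear": [0,0,0],"delta_rot": [0,0,0],"grip": 0.9}

```text
clock: 22.9
eef_pos: [0.3655, -0.2902, 0.1006]
tool_rot: [[0.131, 0.991, 0.0], [0.991, -0.131, 0.0], [0.0, 0.0, -1.0]]
wrist_force: [0.3, 0.4, 0.9]
opening: 0.953
finger_force: 0.0
```

```bash
python3 -W ignore -c "
from h import *
go((.364,-.290,.1,-7.5),(.364,-.290,.028,-7.5))
s=vision.snapshot('scene'); cv2.imwrite('pics/s5.png',cv2.resize(s['image'][160:320,90:350,::-1],None,fx=3,fy=3))
for n in ('red_pot_center','blue_pot_center'): print([(world(s,d['position']).round(3),d['confidence']) for d in models.pinpoint(s,n)])"
```

```text
t 22.9 at [ 0.3655 -0.2902  0.1006] open 0.953 F 0.0
turn [ 0.0001 -0.     -0.0001] shift [ 0.001 -0.051  0.018]
turn [0. 0. 0.] shift [0.  0.  2.4]
[(array([ 0.578, -0.228,  0.026]), 0.71)]
[(array([ 0.365, -0.291,  0.018]), 0.63)]
```

View pics/s5.png

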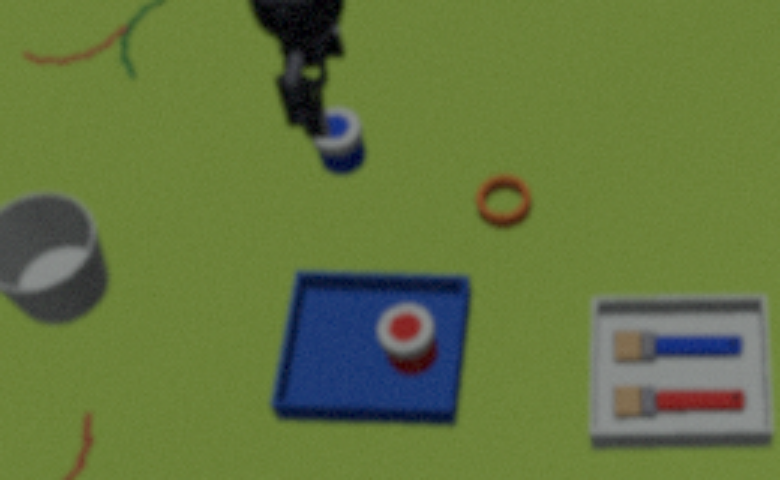

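The red pot stands upright in the blue tray at crop (408,335), on the right half. The gripper is over the blue pot at (340,138). Same moves again.

Call:
move_arm:
  plan:
    - {"linear": [0,-0.03,0.8],"delta_rot": [0,0,0],"grip": 0.9}
    - {"linear": [0,0,0.8],"delta_rot": [0,0,0],"grip": 0.9}
    - {"linear": [0,0,0.55],"delta_rot": [0,0,0],"grip": 0.9}
    - {"linear": [0,0,0.26],"delta_rot": [0,0,0],"grip": 0.9}
    - {"linear": [0,0,0],"delta_rot": [0,0,0],"grip": -1}
    - {"linear": [0,0,0],"delta_rot": [0,0,0],"grip": -1}
    - {"linear": [0,0,0],"delta_rot": [0,0,0],"grip": -1}
    - {"linear": [0,0,0],"delta_rot": [0,0,0],"grip": -1}
    - {"linear": [0,0,-0.7],"delta_rot": [0,0,0],"grip": -1}
    - {"linear": [0,0,-0.9],"delta_rot": [0,0,0],"grip": -1}
    - {"linear": [0,0,-0.8],"delta_rot": [0,0,0],"grip": -1}

```text
clock: 24.42
eef_pos: [0.3641, -0.29, 0.1012]
tool_rot: [[0.131, 0.991, -0.0], [0.991, -0.131, 0.0], [0.0, -0.0, -1.0]]
wrist_force: [-0.2, -0.0, -0.5]
opening: 0.531
finger_force: 31.0
```

Call:
move_arm:
  plan:
    - {"linear": [0.11,0.98,0],"delta_rot": [0,0,0],"grip": -1}
    - {"linear": [0.11,0.98,0],"delta_rot": [0,0,0],"grip": -1}
    - {"linear": [0.11,0.98,0],"delta_rot": [0,0,0],"grip": -1}
    - {"linear": [0.11,0.98,0],"delta_rot": [0,0,0],"grip": -1}
    - {"linear": [0.11,0.98,0],"delta_rot": [0,0,0],"grip": -1}
    - {"linear": [0.11,0.98,0],"delta_rot": [0,0,0],"grip": -1}
    - {"linear": [0.11,0.98,0],"delta_rot": [0,0,0],"grip": -1}
    - {"linear": [0,0,0],"delta_rot": [0,0,0],"grip": -1}
    - {"linear": [0,0,0],"delta_rot": [0,0,0],"grip": -1}

```text
clock: 25.55
eef_pos: [0.5707, -0.2938, 0.0999]
tool_rot: [[0.13, 0.991, -0.001], [0.991, -0.13, 0.001], [0.0, -0.001, -1.0]]
wrist_force: [-0.3, -0.0, -1.1]
opening: 0.529
finger_force: 31.1
```

```bash
python3 -W ignore -c "
from h import *
go((.5718,-.2937,.1,-7.5),(.5718,-.2937,.0325,-7.5))"
```

```text
t 25.55 at [ 0.5707 -0.2938  0.0999] open 0.529 F 31.1
turn [-0.0004 -0.0001  0.    ] shift [ 0.009  0.037 -0.004]
turn [0. 0. 0.] shift [0.   0.   2.25]
```

Call:
move_arm:
  plan:
    - {"linear": [0,0.03,0.8],"delta_rot": [0,0,0],"grip": -1}
    - {"linear": [0,0,0.8],"delta_rot": [0,0,0],"grip": -1}
    - {"linear": [0,0,0.45],"delta_rot": [0,0,0],"grip": -1}
    - {"linear": [0,0,0.19],"delta_rot": [0,0,0],"grip": -1}
    - {"linear": [0,0,0],"delta_rot": [0,0,0],"grip": -1}
    - {"linear": [0,0,0],"delta_rot": [0,0,0],"grip": 0.4}
    - {"linear": [0,0,0],"delta_rot": [0,0,0],"grip": 0.4}
    - {"linear": [0,0,0],"delta_rot": [0,0,0],"grip": 0.4}
    - {"linear": [0,0,-0.4],"delta_rot": [0,0,0],"grip": 0.4}
    - {"linear": [0,0,-0.8],"delta_rot": [0,0,0],"grip": 0.4}
    - {"linear": [0,0,-0.9],"delta_rot": [0,0,0],"grip": 0.7}
    - {"linear": [0,0,-0.15],"delta_rot": [0,0,0],"grip": 0.7}

```text
clock: 27.05
eef_pos: [0.5735, -0.2948, 0.1036]
tool_rot: [[0.13, 0.991, 0.004], [0.991, -0.13, -0.002], [-0.002, 0.004, -1.0]]
wrist_force: [1.2, 0.6, -0.5]
opening: 0.85
finger_force: 0.0
```

```bash
python3 -W ignore -c "
from h import *
go((.435,-.145,.1,-7.5),(.435,-.145,.1,11),(.435,-.145,.017,11),(.435,-.145,.1,11),(.604,.287,.1,11))"
```

```text
t 27.05 at [ 0.5735 -0.2948  0.1036] open 0.85 F 0.0
turn [0.0014 0.0005 0.    ] shift [ 4.348 -5.23   0.12 ]
turn [ 0.      0.     -0.1028] shift [0. 0. 0.]
turn [0. 0. 0.] shift [0.    0.    2.767]
turn [0. 0. 0.] shift [ 0.     0.    -2.767]
turn [0. 0. 0.] shift [13.061  8.277  0.   ]
```

Call:
move_arm:
  plan:
    - {"linear": [0.72,-0.86,0],"delta_rot": [0,0,0],"grip": 0.7}
    - {"linear": [0.72,-0.86,0],"delta_rot": [0,0,0],"grip": 0.7}
    - {"linear": [0.72,-0.86,0],"delta_rot": [0,0,0],"grip": 0.7}
    - {"linear": [0.72,-0.86,0],"delta_rot": [0,0,0],"grip": 0.7}
    - {"linear": [0.72,-0.86,0],"delta_rot": [0,0,0],"grip": 0.7}
    - {"linear": [0.72,-0.88,0],"delta_rot": [0,0,0],"grip": 0.7}
    - {"linear": [0,0,0],"delta_rot": [0,0,-0.0514],"grip": 0.7}
    - {"linear": [0,0,0],"delta_rot": [0,0,-0.0514],"grip": 0.7}
    - {"linear": [0,0,0],"delta_rot": [0,0,0],"grip": 0.7}
    - {"linear": [0,0,0],"delta_rot": [0,0,0],"grip": 0.7}

```text
clock: 28.3
eef_pos: [0.4349, -0.1453, 0.1004]
tool_rot: [[-0.188, 0.982, -0.0], [0.982, 0.188, 0.0], [0.0, -0.0, -1.0]]
wrist_force: [0.3, 0.9, -0.4]
opening: 0.849
finger_force: 0.0
```

```bash
python3 -W ignore -c "
from h import *
go((.435,-.145,.1,11),(.435,-.145,.017,11),(.435,-.145,.1,11),(.604,.287,.1,11))
s=vision.snapshot('scene'); cv2.imwrite('pics/s6.png',cv2.resize(s['image'][160:320,170:430,::-1],None,fx=3,fy=3))"
```

```text
t 28.3 at [ 0.4349 -0.1453  0.1004] open 0.849 F 0.0
turn [-0.0001 -0.0001 -0.0008] shift [0.011 0.005 0.013]
turn [0. 0. 0.] shift [0.    0.    2.767]
turn [0. 0. 0.] shift [ 0.     0.    -2.767]
turn [0. 0. 0.] shift [13.061  8.277  0.   ]
```

View pics/s6.png

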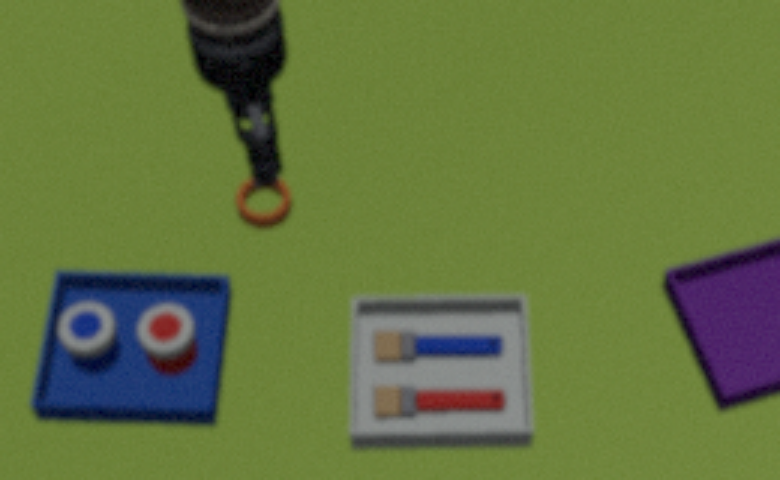

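Both pots stand in the blue tray, crop (88,330) and (166,335). The gripper is in line with the tape at (264,202).

Call:
move_arm:
  plan:
    - {"linear": [0,0,0.9],"delta_rot": [0,0,0],"grip": 0.7}
    - {"linear": [0,0,0.9],"delta_rot": [0,0,0],"grip": 0.7}
    - {"linear": [0,0,0.65],"delta_rot": [0,0,0],"grip": 0.7}
    - {"linear": [0,0,0.3],"delta_rot": [0,0,0],"grip": 0.7}
    - {"linear": [0,0,0],"delta_rot": [0,0,0],"grip": -1}
    - {"linear": [0,0,0],"delta_rot": [0,0,0],"grip": -1}
    - {"linear": [0,0,0],"delta_rot": [0,0,0],"grip": -1}
    - {"linear": [0,0,0],"delta_rot": [0,0,0],"grip": -1}
    - {"linear": [0,0,-0.7],"delta_rot": [0,0,0],"grip": -1}
    - {"linear": [0,0,-0.9],"delta_rot": [0,0,0],"grip": -1}
    - {"linear": [0,0,-0.9],"delta_rot": [0,0,0],"grip": -1}
    - {"linear": [0,0,-0.25],"delta_rot": [0,0,0],"grip": -1}
  newtons: 25

```text
clock: 29.85
eef_pos: [0.4361, -0.1457, 0.1024]
tool_rot: [[-0.191, 0.982, 0.003], [0.982, 0.191, -0.001], [-0.002, 0.003, -1.0]]
wrist_force: [-0.6, -1.4, -0.7]
opening: 0.576
finger_force: 26.1
```

Opening 0.576 (49 mm), so the tape is held. Travelling (13.06, 8.28) over 14 rows.

Call:
move_arm:
  plan:
    - {"linear": [0.93,0.59,0],"delta_rot": [0,0,0],"grip": -1}
    - {"linear": [0.93,0.59,0],"delta_rot": [0,0,0],"grip": -1}
    - {"linear": [0.93,0.59,0],"delta_rot": [0,0,0],"grip": -1}
    - {"linear": [0.93,0.59,0],"delta_rot": [0,0,0],"grip": -1}
    - {"linear": [0.93,0.59,0],"delta_rot": [0,0,0],"grip": -1}
    - {"linear": [0.93,0.59,0],"delta_rot": [0,0,0],"grip": -1}
    - {"linear": [0.93,0.59,0],"delta_rot": [0,0,0],"grip": -1}
    - {"linear": [0.93,0.59,0],"delta_rot": [0,0,0],"grip": -1}
    - {"linear": [0.93,0.59,0],"delta_rot": [0,0,0],"grip": -1}
    - {"linear": [0.93,0.59,0],"delta_rot": [0,0,0],"grip": -1}
    - {"linear": [0.93,0.59,0],"delta_rot": [0,0,0],"grip": -1}
    - {"linear": [0.93,0.59,0],"delta_rot": [0,0,0],"grip": -1}

```text
clock: 31.35
eef_pos: [0.5795, 0.2247, 0.0995]
tool_rot: [[-0.191, 0.982, -0.001], [0.982, 0.191, -0.001], [-0.0, -0.001, -1.0]]
wrist_force: [0.2, 0.4, 0.5]
opening: 0.577
finger_force: 26.1
```

Call:
move_arm:
  plan:
    - {"linear": [0.93,0.59,0],"delta_rot": [0,0,0],"grip": -1}
    - {"linear": [0.93,0.59,0],"delta_rot": [0,0,0],"grip": -1}
    - {"linear": [0,0,0],"delta_rot": [0,0,0],"grip": -1}
    - {"linear": [0,0,0],"delta_rot": [0,0,0],"grip": -1}

```text
clock: 31.85
eef_pos: [0.6031, 0.2849, 0.0996]
tool_rot: [[-0.191, 0.982, -0.002], [0.982, 0.191, -0.001], [-0.001, -0.002, -1.0]]
wrist_force: [-0.4, -0.3, -0.4]
opening: 0.576
finger_force: 26.1
```

```bash
python3 -W ignore -c "
from h import *
go((.604,.287,.1,11),(.604,.287,.0215,11))"
```

```text
t 31.85 at [0.6031 0.2849 0.0996] open 0.576 F 26.1
turn [-0.0006  0.0002  0.0001] shift [ 0.064  0.044 -0.014]
turn [0. 0. 0.] shift [0.    0.    2.617]
```

Call:
move_arm:
  plan:
    - {"linear": [0.05,0.03,0.9],"delta_rot": [0,0,0],"grip": -1}
    - {"linear": [0,0,0.9],"delta_rot": [0,0,0],"grip": -1}
    - {"linear": [0,0,0.55],"delta_rot": [0,0,0],"grip": -1}
    - {"linear": [0,0,0.25],"delta_rot": [0,0,0],"grip": -1}
    - {"linear": [0,0,0],"delta_rot": [0,0,0],"grip": -1}
    - {"linear": [0,0,0],"delta_rot": [0,0,0],"grip": 0.45}
    - {"linear": [0,0,0],"delta_rot": [0,0,0],"grip": 0.45}
    - {"linear": [0,0,0],"delta_rot": [0,0,0],"grip": 0.45}
    - {"linear": [0,0,-0.4],"delta_rot": [0,0,0],"grip": 0.45}
    - {"linear": [0,0,-0.9],"delta_rot": [0,0,0],"grip": 0.45}
    - {"linear": [0,0,-0.9],"delta_rot": [0,0,0],"grip": 0.45}
    - {"linear": [0,0,-0.9],"delta_rot": [0,0,0],"grip": 0.45}

```text
clock: 33.35
eef_pos: [0.6044, 0.2871, 0.1176]
tool_rot: [[-0.191, 0.982, 0.001], [0.982, 0.191, 0.0], [0.0, 0.001, -1.0]]
wrist_force: [0.6, 0.2, 0.4]
opening: 0.722
finger_force: 0.0
```

Call:
move_arm:
  plan:
    - {"linear": [0,-0.9,-0.3],"delta_rot": [0,0,0],"grip": 0.45}
    - {"linear": [0,-0.9,-0.3],"delta_rot": [0,0,0],"grip": 0.45}
    - {"linear": [0,-0.9,-0.3],"delta_rot": [0,0,0],"grip": 0.45}
    - {"linear": [0,-0.9,-0.3],"delta_rot": [0,0,0],"grip": 0.45}
    - {"linear": [0,-0.9,-0.3],"delta_rot": [0,0,0],"grip": 0.45}
    - {"linear": [0,-0.9,-0.3],"delta_rot": [0,0,0],"grip": 0.45}
    - {"linear": [0,0,0],"delta_rot": [0,0,0],"grip": 0.45}
    - {"linear": [0,0,0],"delta_rot": [0,0,0],"grip": 0.45}

```text
clock: 34.35
eef_pos: [0.4459, 0.2564, 0.1703]
tool_rot: [[-0.191, 0.982, 0.001], [0.982, 0.191, 0.001], [0.0, 0.001, -1.0]]
wrist_force: [-0.4, -0.2, -0.6]
opening: 0.726
finger_force: 0.0
```

```bash
python3 -W ignore -c "
from h import *
go()
for c in('scene','top'):
    s=vision.snapshot(c)
    if c=='scene': cv2.imwrite('pics/s7.png',cv2.resize(s['image'][150:340,80:540,::-1],None,fx=1.7,fy=1.7))
    for n in 'red_pot_center blue_pot_center red_brush_center blue_brush_center tape_center tub glue'.split(): print(n,[(world(s,d['position']).round(3),round(d['confidence'],2)) for d in models.pinpoint(s,n)[:1]])"
```

```text
t 34.35 at [0.4459 0.2564 0.1703] open 0.726 F 0.0
red_pot_center [(array([ 0.579, -0.23 ,  0.026]), 0.61)]
blue_pot_center [(array([ 0.575, -0.296,  0.025]), 0.8)]
red_brush_center [(array([ 0.657, -0.007,  0.011]), 0.62)]
blue_brush_center [(array([ 0.598, -0.002,  0.007]), 0.65)]
tape_center [(array([0.607, 0.292, 0.01 ]), 0.72)]
tub [(array([ 0.478, -0.538, -0.003]), 0.7)]
glue [(array([0.432, 0.575, 0.   ]), 0.82)]
red_pot_center [(array([ 0.584, -0.225,  0.03 ]), 0.81)]
blue_pot_center [(array([ 0.575, -0.297,  0.026]), 0.67)]
red_brush_center [(array([ 0.655, -0.007,  0.008]), 0.67)]
blue_brush_center [(array([ 0.605, -0.005,  0.01 ]), 0.58)]
tape_center [(array([0.601, 0.286, 0.011]), 0.5)]
tub [(array([ 0.48 , -0.544,  0.002]), 0.62)]
glue [(array([ 0.425,  0.575, -0.003]), 0.59)]
```

View pics/s7.png

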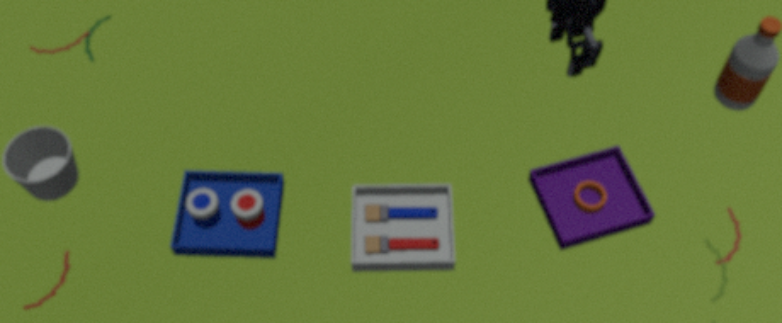

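All is in place: pots at (203,204) and (247,205), brushes at (402,213) and (402,244), tape at (590,195), and the gripper is clear. Handing in.

```bash
python3 -c "
from h import *
print(order.close_job())"
```

```text
the job is handed in; nothing more can be done
None
```

I handed the job in after about 34 s of robot time: the last pictures show both pots upright in the blue tray, both brushes flat side by side in the white tray, the tape flat in the purple tray, the tub and glue where they stood, and the gripper empty and clear; no verdict was returned.

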